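# Tip the glove carton down into its counter holder

### The job

The carton of gloves stands on end at one end of its steel counter holder. Push it over near its top so that it topples along the holder and lies flat in it with the oval opening facing up, and make sure it is pressed right down so that both orange spring clips have snapped back over its edges. Leave the other things on the counter where they are.

Things in the scene. Friction and masses are not known exactly. Their poses are not given: they have to be found in the camera images.
- carton_centre (a point): Centre and balance point of the rigid glove carton, white with blue bands, loose, 95 x 120 x 240 mm, 0.28 to 0.48 kg. It starts standing on end on the holder's floor, this point 125 mm above the counter, top at 245 mm. Axes: z along the 240 mm length (up at first), x along the 95 mm thickness, in the direction it must fall, y along the 120 mm width. It falls by itself once it leans over 22 degrees.
- carton_face (a point): Middle of the carton's face with the light oval opening (shut by its tear-out): 47.5 mm from carton_centre on its -x side, same axes. This is the face to push, at about 200 mm above the counter; once the carton lies down it is the top face, 100 mm above the counter.
- holder: Fixed low steel holder, 366 x 140 mm. Origin on the counter under its middle; z up, x along it the way the carton must fall, y left. Floor top 5 mm up, end stops at x -179 (21 mm high) and +177 mm (33 mm high). Side rails 29 mm high, 130 mm apart, from x -183 to about 0. The carton stands at about x -175 to -75, tips over the line x = -75 and will lie at about -75 to +165 mm.
- press_point (a point): Point fixed to the holder: middle of the width, x = +95 mm, 100 mm above the counter, that is on the top face of the carton when it lies home. If the carton is held up by the clips, press it down here; 5 to 15 N is enough.
- olive_box: Bystander: low clear food box with orange lid, 109 x 159 x 60 mm; origin at the centre of its underside.
- thermometer: Bystander: white probe thermometer, 207 x 24 x 18 mm, lying; origin at the centre of its underside.
- clip_left_nose (a point): Underside of the nose of the left one of two orange spring clips, at holder x = +90, y = +57 mm, 102 mm above the counter at rest. Each clip is an upright arm 30 mm wide beside the holder; its nose reaches 6 mm over the side edge of the lying carton, 2 mm above its top; a sloping lead-in above rises to 138 mm. The falling carton pushes both outward (1 to 2 N), then they snap back.
- clip_right_nose (a point): The same point of the right clip, at holder x = +90, y = -57 mm; mirror image of the left.
- clip_left (a joint): Left spring clip's angle, rad: 0 at rest (snapped in), grows as the carton pushes it outward (about 0.07 to 0.15 while it passes), at most 0.3; its spring returns it to 0.
- clip_right (a joint): Right spring clip's angle, rad: 0 at rest (snapped in), grows as the carton pushes it outward (about 0.07 to 0.15 while it passes), at most 0.3; its spring returns it to 0.

How it is judged:
By the outcome, as a careful person would: the job done as asked, in the order asked, and still so for the second after the job is handed in, with the robot touching nothing.
It also fails if it takes over 38 s, if anything falls off the work surface, if the arm or the gripper's body presses on something with over 40 N, if the wrist force passes 120 N, or if a joint passes its speed limit or range.

### The arm

A 6-joint arm with a two-finger parallel gripper is mounted at the origin on a cart in front of the work surface, level with it; the furniture and walls round the work are solid. World frame = base frame: x ahead of the robot, y to its left, z up, the work surface at z = 0. Lengths are in m, angles in rad, forces in N, time in s.
With the tool pointing down it reaches from about 0.35 to 0.725 m from the base axis. Payload 4.3 kg.
Tool frame: the origin (TCP) lies between the finger pads; the fingertips stand 19 mm ahead of it and the grasp point (between the pads) is the TCP; x points along the fingers, z is the direction in which the jaws open and shut, and the axes are right-handed (so a half turn about x gives the same grasp; the last joint's range is limited). The gripper opens to 85 mm and grips with 20 to 120 N. Pads are 22 mm wide; open, the fingers measure 114 mm over their backs; the gripper's body (76 mm by 85 mm) begins 54 mm behind the grasp point. The pads swing forward as they close: fully open they stand 13 mm farther back than shut.
Start: joints at [1.003, 0.377, 0.081, 1.274, 0, 1.46], TCP at [0.254, 0.516, 0.25] pointing down, gripper open.
Joint ranges: [-2.72, 2.72], [-0.84, 1.66], [-1.02, 1.22], [-1.77, 2.12], [-1.37, 1.28], [-3.14, 3.14]. Speed limits (rad/s): [2.57, 2.57, 3.14, 3.14, 3.14, 3.14].

### API

Orientations are given as a unit quaternion [x, y, z, w].
In Python, from rig import bot gives the robot as it stands.
- The arm moves only by the tool step_arm, never from a script. Its argument "increments" is a list of rows, each an object of numbers: "grip": the closure, from 0 (fully open) to 1 (shut); "dx", "dy", "dz": the shift along the tool's x, y, z in units of 40 mm (1.0 is 40 mm); "roll": the turn about the tool's x in units of 6 degrees (1.0 is 6 degrees). A call has 1 to 8 rows; each row is the pose to reach, as a shift and turn from the pose commanded when the call began, along the tool's axes at that moment; what a row does not reach only later rows make up. A row lasts 1/12 s, in which the tool goes at most 41.7 mm and 7.16 degrees, less where a joint would pass 70% of its speed; a pose out of reach is approached as far as the arm can. A call with a gripper value outside its range is refused whole. The fingers move at their own pace and stop on an object; "grip_force" is the grip in N (left out, the last holds). Time passes only in rows, so rows that repeat a pose let the fingers close. It gives the time, the measured TCP pose, the force and the opening at its end, in the units of the state.
- bot.state(): the state, without advancing time (a new reading comes with each control period).
- bot.get_image(name): name is "side" or "top" or "wrist"; returns (picture, depth): 420x560x3 uint8, red, green, blue; 420x560 float32, m along the optical axis (not along the pixel's ray), 0 where there is no reading.
- bot.get_calibration(name): a dict with "intrinsics" (3x3 intrinsics, pixels), "extrinsics" (4x4, takes a point from world to camera coordinates); the wrist camera has in their place "hand_eye" (4x4, takes a point from camera to tool coordinates, whose origin is the TCP and whose axes are the tool frame's). Camera axes: x right, y down, z forward; pixel columns grow to the right and rows downward; lengths in m; the calibration is good to about 2 mm. A picture is of the moment at which its call begins: read the wrist's pose just before it. get_calibration takes no time and is no camera call.
- bot.sign_off(): hands the job in, once; it reports no verdict.
The state is a dict: "time_s": time; "joint_pos": joint angles; "joint_velocities": joint speeds; "joint_torque": joint torques, N m; "ee_pos": TCP position; "orientation": TCP orientation; "contact_force": force on the tool from outside, world axes, zero at the start; "wrist_torque": the same for the moment, N m; "finger_gap": opening from 0.0 (shut) to 1.0 (fully open).
Only numpy, scipy, OpenCV 4.12 (cv2) and the standard library are available. Lean on these libraries where they do the work, as an engineer would, in place of code of your own. Each camera call takes 0.05 s, during which the arm holds its last target.

## Working session

There is one attempt and no reset: what is moved stays moved. The work goes in short steps, Python scripts to look and compute and a tool call to move; the robot and the scene stay as the last step left them, time stands still between calls to the robot, and variables do not carry over. Pictures are saved under pics/ and viewed, and the job is handed in when it is done.

Besides the shell and the picture viewer there is one more tool, called after "Call:" by a JSON object that holds its "method" and its "body". step_arm: Moves the arm, as the interface text tells. Its arguments: {"type":"object","properties":{"increments":{"type":"array","items":{"type":"object","properties":{"grip":{"type":"number"},"dx":{"type":"number"},"dy":{"type":"number"},"dz":{"type":"number"},"roll":{"type":"number"}}}},"grip_force":{"type":"number"}},"required":["increments"]}

```bash
mkdir -p pics; cat > h.py <<'E'
import numpy as np,cv2
from rig import bot
from scipy.spatial.transform import Rotation as R
def snap(n,tag):
    im,d=bot.get_image(n); cv2.imwrite(f'pics/{tag}.png',im[:,:,::-1]); np.save(f'pics/{tag}.npy',d); np.save(f'pics/{tag}_im.npy',im); return im,d
def world(n,d):
    c=bot.get_calibration(n);K=np.array(c['intrinsics']);E=np.linalg.inv(np.array(c['extrinsics']))
    v,u=np.mgrid[:d.shape[0],:d.shape[1]]
    p=np.stack([(u-K[0,2])/K[0,0]*d,(v-K[1,2])/K[1,1]*d,d],-1)
    return p@E[:3,:3].T+E[:3,3]
E
python3 - <<'E'
from h import *
snap('top','top0');snap('side','side0')
s=bot.state();print(s); print(R.from_quat(s['orientation']).as_matrix().round(3))
E
```

```text
{'time_s': 0.1, 'joint_pos': array([1.00271287e+00, 3.77981482e-01, 7.97830966e-02, 1.27442718e+00,
       3.82519543e-05, 1.46050302e+00]), 'joint_velocities': array([ 0.00167169, -0.00139724,  0.00303154, -0.00118869, -0.00031051,
        0.00089872]), 'joint_torque': array([ 1.15887440e-03, -4.64695716e+01,  2.70581746e+01,  1.20729825e-02,
       -8.57887107e-05, -1.05445457e-05]), 'ee_pos': array([0.25381224, 0.51533273, 0.2494683 ]), 'orientation': array([-0.3737748 ,  0.60099863,  0.373241  ,  0.59982013]), 'contact_force': array([ 0.05881319,  0.26027269, -0.39197272]), 'wrist_torque': array([-0.00145992, -0.00891215, -0.00625676]), 'finger_gap': 1.0011993148735296}
[[-0.001 -0.897  0.442]
 [-0.002  0.442  0.897]
 [-1.     0.    -0.002]]
```

View pics/top0.png

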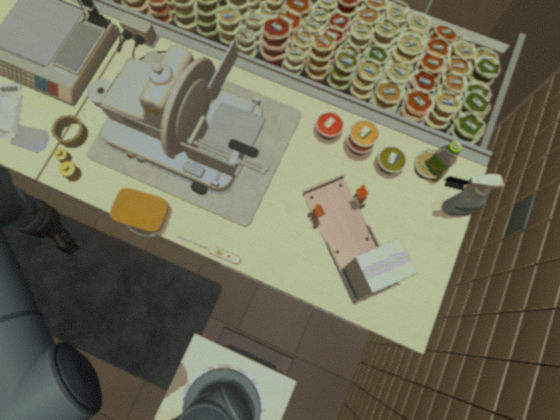

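View pics/side0.png

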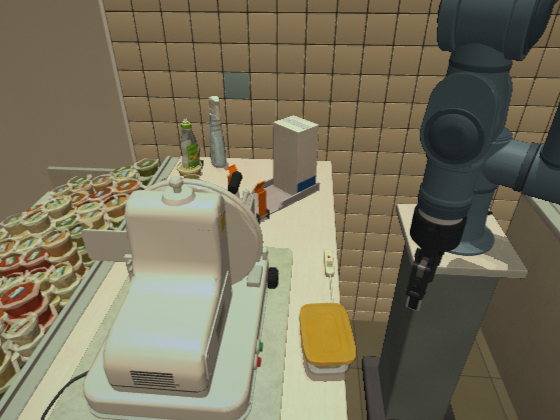

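The top view shows the carton at about px (380,268). The holder runs from there up-left to (325,185), with the clips at (318,212) and (362,193). The food box is at (140,210) and the thermometer at (210,248).

```bash
python3 - <<'E'
from h import *
d=np.load('pics/top0.npy');im=np.load('pics/top0_im.npy');P=world('top',d)
print(bot.get_calibration('top'))
for u,v in [(380,255),(395,260),(318,212),(362,193),(335,185),(345,215),(140,205),(225,255),(420,320),(240,290)]: print(u,v,P[v,u].round(3),im[v,u])
z=P[:,:,2]; V,U=np.mgrid[:420,:560]
m=(abs(z-.245)<.012)&(U>320)&(U<430)&(V>220)&(V<310)
q=P[m]; print('top',m.sum(),q.mean(0),cv2.minAreaRect(q[:,:2].astype(np.float32)*1000),np.array(cv2.boxPoints(cv2.minAreaRect(q[:,:2].astype(np.float32)*1000))))
# clips orange
hsv=cv2.cvtColor(im,cv2.COLOR_RGB2HSV)
o=(hsv[...,0]<14)&(hsv[...,1]>150)&(U>300)&(U<380)&(V>175)&(V<230)
n,l,st,c=cv2.connectedComponentsWithStats(o.astype(np.uint8))
for i in range(1,n):
  if st[i,4]>10: q=P[l==i];print('clip',st[i],q.mean(0).round(3),q.min(0).round(3),q.max(0).round(3))
# holder floor
m=(abs(z-.005)<.01)&(U>295)&(U<380)&(V>170)&(V<260)&(im[...,0].astype(int)-im[...,1]>20)
q=P[m];print('floor',m.sum(),cv2.minAreaRect(q[:,:2].astype(np.float32)*1000),np.array(cv2.boxPoints(cv2.minAreaRect(q[:,:2].astype(np.float32)*1000))))
cv2.imwrite('pics/topc.png',cv2.resize(im[150:330,270:450,::-1],None,fx=3.3,fy=3.3,interpolation=cv2.INTER_CUBIC))
E
```

```text
{'intrinsics': array([[445.95737533,   0.        , 277.80152821],
       [  0.        , 445.95737533, 209.55502568],
       [  0.        ,   0.        ,   1.        ]]), 'extrinsics': array([[ 0.40554305, -0.91405594,  0.0060474 , -0.15306968],
       [-0.8818474 , -0.3929771 , -0.26060347,  0.54655547],
       [ 0.24058264,  0.10035304, -0.96542698,  1.22166923],
       [ 0.        ,  0.        ,  0.        ,  1.        ]])}
380 255 [ 0.514 -0.209  0.25 ] [175 186 170]
395 260 [ 0.518 -0.247  0.246] [174 171 164]
318 212 [ 0.584 -0.028  0.137] [154  93  42]
362 193 [ 0.69  -0.12   0.124] [161  77  32]
335 185 [ 0.723 -0.041  0.005] [173 155 134]
345 215 [ 0.647 -0.105  0.003] [175 157 137]
140 205 [0.413 0.459 0.06 ] [162 128  55]
225 255 [0.385 0.174 0.018] [179 189 158]
420 320 [ 0.445 -0.419 -0.001] [177 186 151]
240 290 [ 0.355  0.189 -0.923] [89 79 65]
top 1959 [ 0.49726873 -0.22914182  0.24510926] ((498.43798828125, -229.83384704589844), (95.70022583007812, 120.48921966552734), 47.1375732421875) [[ 421.7298  -223.92664]
 [ 510.04706 -305.88828]
 [ 575.1462  -235.74106]
 [ 486.82892 -153.77942]]
clip [357 186  10  14  97] [ 0.691 -0.119  0.118] [ 0.678 -0.131  0.037] [ 0.707 -0.105  0.14 ]
clip [314 205  10  12  72] [ 0.593 -0.027  0.118] [ 0.58  -0.042  0.091] [ 0.609 -0.014  0.141]
floor 118 ((642.593994140625, -84.76879119873047), (207.08900451660156, 163.06826782226562), 16.096057891845703) [[ 520.5034    -35.138504]
 [ 565.71387  -191.81421 ]
 [ 764.6846   -134.39908 ]
 [ 719.4741     22.276627]]
```

View pics/topc.png

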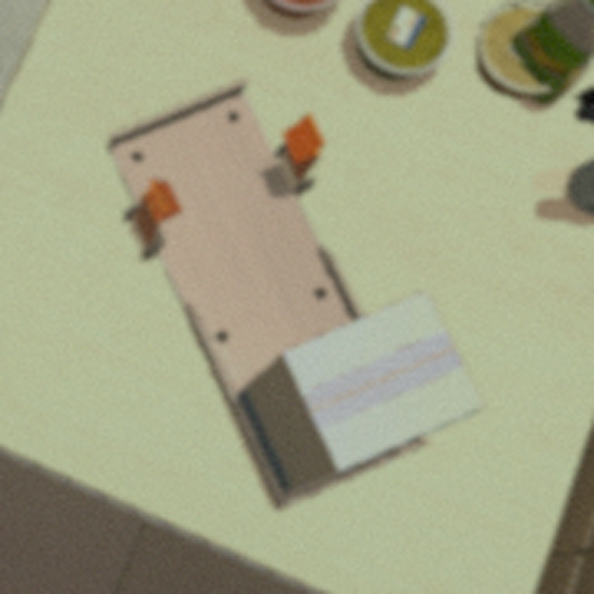

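Call:
{"method": "step_arm", "body": {"increments": [{"dx":-0.6,"dy":-0.9,"dz":-0.8,"roll":1.1,"grip":0.5},{"dx":-1.25,"dy":-1.8,"dz":-1.6,"roll":2.2,"grip":0.5},{"dx":-1.25,"dy":-2.6,"dz":-2.4,"roll":3.3,"grip":0.5},{"dx":-1.25,"dy":-3.4,"dz":-3.1,"roll":4.4,"grip":0.5},{"dx":-1.25,"dy":-4.2,"dz":-3.8,"roll":5.5,"grip":0.5},{"dx":-1.25,"dy":-5.0,"dz":-4.5,"roll":6.6,"grip":0.5},{"dx":-1.25,"dy":-5.8,"dz":-5.2,"roll":7.7,"grip":0.5},{"dx":-1.25,"dy":-6.5,"dz":-5.9,"roll":8.8,"grip":0.5}]}}

```text
time_s: 0.77
ee_pos: [0.3735, 0.2134, 0.3001]
orientation: [-0.066, 0.704, 0.066, 0.704]
contact_force: [1.6, 0.7, 0.5]
finger_gap: 0.499
```

```bash
cat >> h.py <<'E'
XH=np.array([np.cos(np.radians(47.2)),np.sin(np.radians(47.2)),0]);YH=np.array([-XH[1],XH[0],0])
MID=np.array([.642,-.073,0]); O=MID-.09*XH
def to(t,jaw=None):
    s=bot.state();M=R.from_quat(s['orientation']).as_matrix();d=M.T@(np.array(t)-s['ee_pos'])
    a=np.degrees(np.arctan2(M[1,2],M[0,2])); 
    print('t',s['time_s'],'pos',np.round(s['ee_pos'],3),'F',np.round(s['contact_force'],1),'gap',round(s['finger_gap'],2),'j',np.round(s['joint_pos'],2),'units',np.round(d/.04,2),'roll',None if jaw is None else round(-((jaw-a+180)%360-180)/6,2),'jaw',round(a,1))
E
python3 -c "
from h import *
st=O+(-.1725-.06)*XH; print(O,st); to([st[0],st[1],.30],-42.8)"
```

```text
[ 0.58085028 -0.13903569  0.        ] [ 0.42288018 -0.30962788  0.        ]
t 0.7667 pos [0.374 0.213 0.3  ] F [1.6 0.7 0.5] gap 0.5 j [ 0.37  0.07 -0.18  1.32  0.    1.76] units [  0.   -13.08  -1.21] roll 8.91 jaw 10.7
```

Call:
{"method": "step_arm", "body": {"increments": [{"dy":-1.0,"dz":-0.1,"roll":1.1,"grip":0.5},{"dy":-2.0,"dz":-0.2,"roll":2.2,"grip":0.5},{"dy":-3.0,"dz":-0.3,"roll":3.3,"grip":0.5},{"dy":-4.0,"dz":-0.4,"roll":4.4,"grip":0.5},{"dy":-5.0,"dz":-0.5,"roll":5.5,"grip":0.5},{"dy":-6.0,"dz":-0.6,"roll":6.6,"grip":0.5},{"dy":-7.0,"dz":-0.7,"roll":7.7,"grip":0.5},{"dy":-8.0,"dz":-0.8,"roll":8.9,"grip":0.5}]}}

```text
$.increments[0]: bad value
```

```bash
python3 -c "
from h import *
st=O+(-.1725-.06)*XH; to([st[0],st[1],.30],-42.8)"
```

```text
t 0.7667 pos [0.374 0.213 0.3  ] F [1.6 0.7 0.5] gap 0.5 j [ 0.37  0.07 -0.18  1.32  0.    1.76] units [  0.   -13.08  -1.21] roll 8.91 jaw 10.7
```

Call:
{"method": "step_arm", "body": {"increments": [{"dx":0,"dy":-1.0,"dz":-0.1,"roll":1.1,"grip":0.5},{"dx":0,"dy":-2.0,"dz":-0.2,"roll":2.2,"grip":0.5},{"dx":0,"dy":-3.0,"dz":-0.3,"roll":3.3,"grip":0.5},{"dx":0,"dy":-4.0,"dz":-0.4,"roll":4.4,"grip":0.5},{"dx":0,"dy":-5.0,"dz":-0.5,"roll":5.5,"grip":0.5},{"dx":0,"dy":-6.0,"dz":-0.6,"roll":6.6,"grip":0.5},{"dx":0,"dy":-7.0,"dz":-0.7,"roll":7.7,"grip":0.5},{"dx":0,"dy":-8.0,"dz":-0.8,"roll":8.9,"grip":0.5}]}}

```text
time_s: 1.43
ee_pos: [0.4022, -0.1068, 0.3001]
orientation: [0.258, 0.659, -0.258, 0.658]
contact_force: [1.0, 0.2, 0.8]
finger_gap: 0.499
```

```bash
python3 -c "
from h import *
st=O+(-.1725-.06)*XH; to([st[0],st[1],.30],-42.8)"
```

```text
t 1.4333 pos [ 0.402 -0.107  0.3  ] F [1.  0.2 0.8] gap 0.5 j [-0.41  0.04 -0.21  1.31  0.    1.9 ] units [-0.   -3.37  3.82] roll 0.01 jaw -42.7
```

Call:
{"method": "step_arm", "body": {"increments": [{"dx":0,"dy":-0.8,"dz":0.4,"roll":0,"grip":0.5},{"dx":0,"dy":-1.6,"dz":0.9,"roll":0,"grip":0.5},{"dx":0,"dy":-2.3,"dz":1.5,"roll":0,"grip":0.5},{"dx":0,"dy":-2.9,"dz":2.2,"roll":0,"grip":0.5},{"dx":0,"dy":-3.4,"dz":3.0,"roll":0,"grip":0.5},{"dx":0,"dy":-3.4,"dz":3.8,"roll":0,"grip":0.5},{"dx":0.8,"dy":-3.4,"dz":3.8,"roll":0,"grip":0.5},{"dx":1.6,"dy":-3.4,"dz":3.8,"roll":0,"grip":0.5}]}}

```text
time_s: 2.1
ee_pos: [0.426, -0.3114, 0.2369]
orientation: [0.255, 0.657, -0.257, 0.661]
contact_force: [0.4, 0.2, -1.4]
finger_gap: 0.501
```

```bash
python3 -c "
from h import *
st=O+(-.1725-.06)*XH; to([st[0],st[1],.212],-42.8);snap('wrist','w1');snap('top','t1')"
```

```text
t 2.1 pos [ 0.426 -0.311  0.237] F [ 0.4  0.2 -1.4] gap 0.5 j [-0.75  0.28 -0.09  1.19  0.    1.56] units [ 0.62 -0.02 -0.09] roll 0.05 jaw -42.5
```

View pics/w1.png

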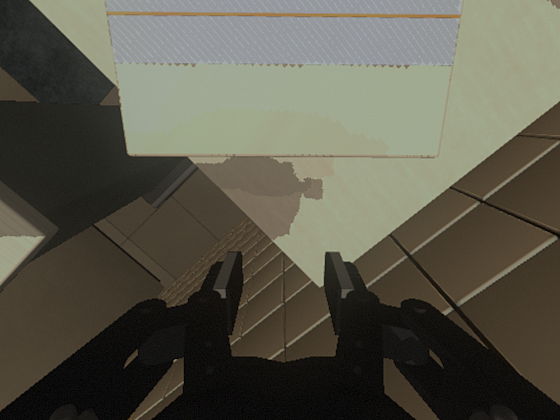

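View pics/t1.png

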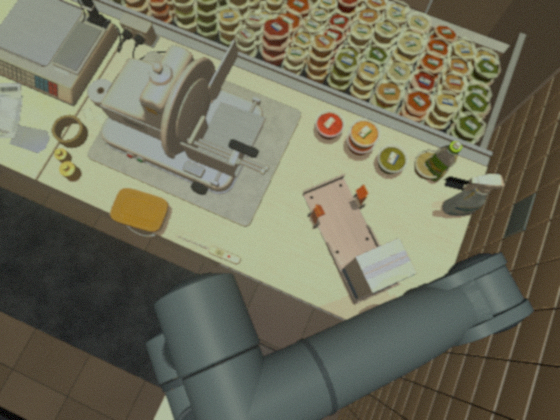

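The wrist view shows the carton's rear edge from px 128 to 440 in row 155, and the fingers centred at about 284, so the push is lined up.

```bash
python3 -c "
from h import *
print(bot.get_calibration('wrist')['hand_eye'].round(3))
d=np.load('pics/w1.npy');print(d[100:156:10,284], d[300,235])"
```

```text
[[ 0.    -0.302  0.953 -0.123]
 [-0.001 -0.953 -0.302  0.077]
 [ 1.    -0.001 -0.    -0.   ]
 [ 0.     0.     0.     1.   ]]
[0.10926089 0.11087124 0.11098486 0.11261962 0.11289929 0.11295282] 0.13244931
```

Call:
{"method": "step_arm", "body": {"increments": [{"dx":0.3,"dy":0.3,"dz":0,"roll":0,"grip":0.5},{"dx":0.6,"dy":0.6,"dz":0,"roll":0,"grip":0.5},{"dx":0.6,"dy":0.8,"dz":0,"roll":0,"grip":0.5},{"dx":0.6,"dy":0.9,"dz":0,"roll":0,"grip":0.5},{"dx":0.6,"dy":0.9,"dz":0,"roll":0,"grip":0.5}]}}

```text
time_s: 2.62
ee_pos: [0.4486, -0.281, 0.2139]
orientation: [0.255, 0.659, -0.255, 0.66]
contact_force: [-0.5, -0.1, -0.0]
finger_gap: 0.499
```

Call:
{"method": "step_arm", "body": {"increments": [{"dx":0,"dy":0.2,"dz":0,"roll":0,"grip":0.5},{"dx":0,"dy":0.35,"dz":0,"roll":0,"grip":0.5},{"dx":0,"dy":0.5,"dz":0,"roll":0,"grip":0.5},{"dx":0,"dy":0.65,"dz":0,"roll":0,"grip":0.5},{"dx":0,"dy":0.8,"dz":0,"roll":0,"grip":0.5},{"dx":0,"dy":0.95,"dz":0,"roll":0,"grip":0.5},{"dx":0,"dy":1.1,"dz":0,"roll":0,"grip":0.5}]}}

```text
time_s: 3.2
ee_pos: [0.4778, -0.2483, 0.2123]
orientation: [0.256, 0.659, -0.256, 0.659]
contact_force: [0.3, -0.3, 0.4]
finger_gap: 0.498
```

```bash
python3 -c "
from h import *
to([0.5,-.25,.212],-42.8);snap('wrist','w2');snap('side','s2')"
```

```text
t 3.2 pos [ 0.478 -0.248  0.212] F [ 0.3 -0.3  0.4] gap 0.5 j [-0.6   0.32 -0.11  1.15  0.    1.71] units [0.01 0.34 0.44] roll 0.07 jaw -42.4
```

View pics/s2.png

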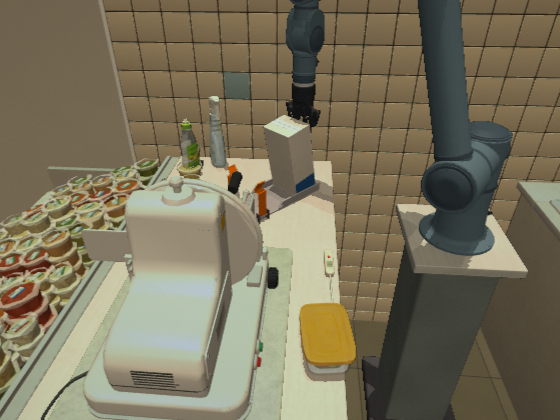

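View pics/w2.png

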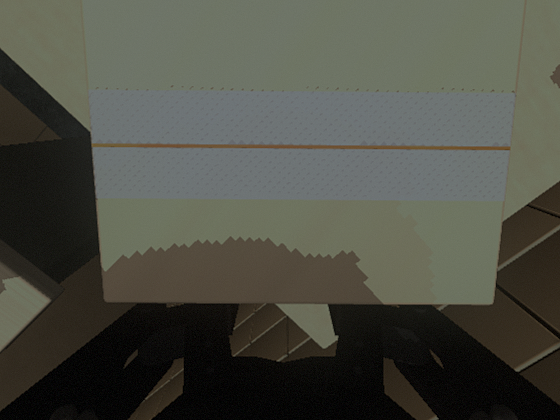

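The carton is leaning straight: its top is at px (290,130) in the side view, and its edges are symmetric in the wrist view. I'll keep pushing.

Call:
{"method": "step_arm", "body": {"increments": [{"dx":0,"dy":0.15,"dz":0,"roll":0,"grip":0.5},{"dx":0,"dy":0.3,"dz":0,"roll":0,"grip":0.5},{"dx":0,"dy":0.45,"dz":0,"roll":0,"grip":0.5},{"dx":0,"dy":0.6,"dz":0,"roll":0,"grip":0.5},{"dx":0,"dy":0.75,"dz":0,"roll":0,"grip":0.5},{"dx":0,"dy":0.9,"dz":0,"roll":0,"grip":0.5},{"dx":0,"dy":1.05,"dz":0,"roll":0,"grip":0.5},{"dx":0,"dy":1.2,"dz":0,"roll":0,"grip":0.5}]}}

```text
time_s: 3.97
ee_pos: [0.5102, -0.2127, 0.2121]
orientation: [0.256, 0.659, -0.256, 0.659]
contact_force: [-0.4, -0.0, -0.8]
finger_gap: 0.502
```

```bash
python3 -c "
from h import *
to([0.5,-.25,.212],-42.8);snap('wrist','w3');snap('side','s3')"
```

```text
t 3.9667 pos [ 0.51  -0.213  0.212] F [-0.4 -0.  -0.8] gap 0.5 j [-0.51  0.34 -0.07  1.16  0.    1.8 ] units [ 0.   -0.86  0.44] roll 0.07 jaw -42.4
```

View pics/s3.png

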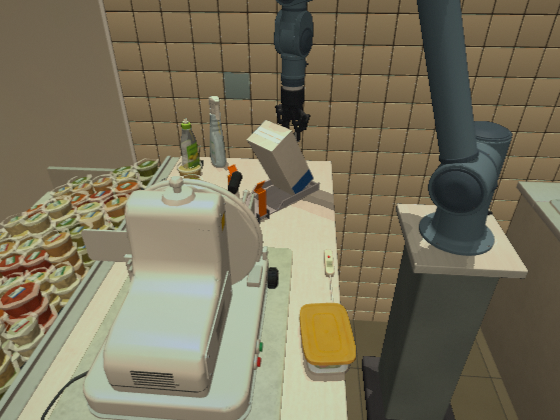

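The carton is now falling freely. I'll hold still, closing the gripper meanwhile, and then look.

Call:
{"method": "step_arm", "body": {"increments": [{"dx":0,"dy":0,"dz":0,"roll":0,"grip":0.5},{"dx":0,"dy":0,"dz":0,"roll":0,"grip":0.5},{"dx":0,"dy":0,"dz":0,"roll":0,"grip":0.7},{"dx":0,"dy":0,"dz":0,"roll":0,"grip":1},{"dx":0,"dy":0,"dz":0,"roll":0,"grip":1},{"dx":0,"dy":0,"dz":0,"roll":0,"grip":1},{"dx":0,"dy":0,"dz":0,"roll":0,"grip":1},{"dx":0,"dy":0,"dz":0,"roll":0,"grip":1}]}}

```text
time_s: 4.73
ee_pos: [0.5097, -0.2134, 0.2123]
orientation: [0.256, 0.659, -0.256, 0.659]
contact_force: [-0.2, 0.1, 0.1]
finger_gap: -0.0
```

```bash
python3 -c "
from h import *
pp=O+.095*XH
to([pp[0],pp[1],.212],-42.8)
snap('wrist','w4');im,d=snap('top','t4');snap('side','s4')
cv2.imwrite('pics/t4c.png',cv2.resize(im[150:330,270:450,::-1],None,fx=3.3,fy=3.3,interpolation=cv2.INTER_CUBIC))
P=world('top',d)
for x in np.arange(-.06,.16,.02):
  for y in (-.04,0,.04):
    pass
q=P.reshape(-1,3)-O;X=q@XH;Y=q@YH
for x in np.arange(-.06,.18,.02):
  print(round(x,2),[ (round(float(np.median(q[m,2])),4),int(m.sum())) for y in (-.045,-.03,0,.03,.045) for m in [(abs(X-x)<.008)&(abs(Y-y)<.006)&(q[:,2]>.04)&(q[:,2]<.16)] if m.sum()])
"
```

```text
t 4.7333 pos [ 0.51  -0.213  0.212] F [-0.2  0.1  0.1] gap -0.0 j [-0.51  0.34 -0.07  1.16  0.    1.8 ] units [0.01 4.95 0.08] roll 0.07 jaw -42.4
-0.06 []
-0.04 [(0.1008, 1), (0.1002, 5)]
-0.02 [(0.0993, 10), (0.0998, 14), (0.1017, 19), (0.101, 23), (0.0999, 24)]
0.0 [(0.1005, 24), (0.0995, 24), (0.1004, 26), (0.1012, 26), (0.0993, 27)]
0.02 [(0.0993, 23), (0.0997, 24), (0.1017, 22), (0.1004, 24), (0.0991, 25)]
0.04 [(0.0995, 24), (0.1013, 23), (0.1016, 23), (0.0998, 26), (0.1008, 23)]
0.06 [(0.0993, 23), (0.1007, 24), (0.1024, 22), (0.1008, 23), (0.0991, 23)]
0.08 [(0.1004, 23), (0.1008, 22), (0.1012, 23), (0.1013, 22), (0.1009, 24)]
0.1 [(0.1003, 22), (0.0999, 21), (0.1024, 23), (0.0999, 21), (0.1008, 20)]
0.12 [(0.0996, 24), (0.1001, 23), (0.1014, 24), (0.1009, 21), (0.1, 23)]
0.14 [(0.1, 23), (0.0996, 23), (0.1003, 23), (0.1008, 25), (0.1002, 21)]
0.16 [(0.1003, 19), (0.1003, 19), (0.1009, 23), (0.1005, 19), (0.1012, 17)]
```

View pics/t4c.png

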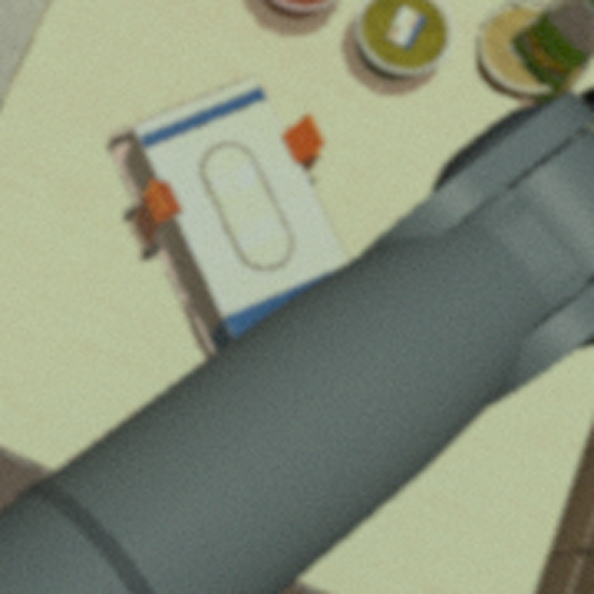

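View pics/s4.png

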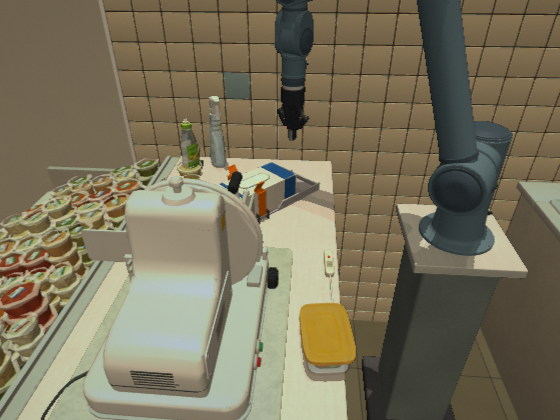

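View pics/w4.png

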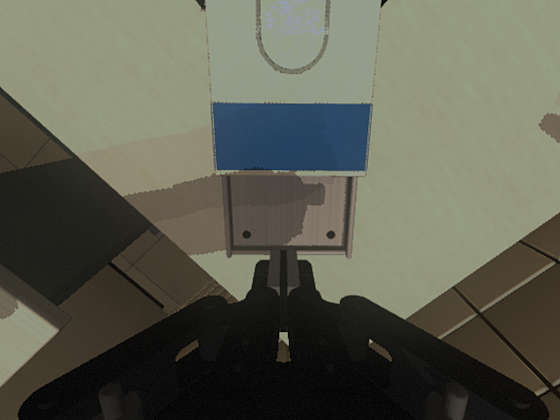

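The carton lies flat: its top is at about 0.100 m everywhere measured, with the oval facing up. I'll check the clips against the first picture and press lightly to make sure.

```bash
cat > clips.py <<'E'
from h import *
import sys
def clips(tag):
    im=np.load(f'pics/{tag}_im.npy');P=world('top',np.load(f'pics/{tag}.npy'));V,U=np.mgrid[:420,:560]
    hsv=cv2.cvtColor(im,cv2.COLOR_RGB2HSV)
    o=(hsv[...,0]<14)&(hsv[...,1]>150)&(U>300)&(U<380)&(V>175)&(V<230)
    for a in (o&(U<340),o&(U>=340)):
        t=a&(P[...,2]>.1);q=P[t]-O
        print(tag,a.sum(),U[t].mean().round(1),V[t].mean().round(1),'hx',np.median(q@XH).round(4),'hy',np.median(q@YH).round(4),(q@YH).min().round(4),(q@YH).max().round(4))
for t in sys.argv[1:]: clips(t)
E
python3 clips.py top0 t4
```

```text
top0 72 318.1 210.6 hx 0.0916 hy 0.0685 0.055 0.0766
top0 98 361.3 192.6 hx 0.0898 hy -0.0667 -0.0751 -0.0567
t4 72 318.1 210.9 hx 0.0893 hy 0.0687 0.0565 0.0763
t4 86 361.6 192.2 hx 0.0899 hy -0.0672 -0.0762 -0.0595
```

Call:
{"method": "step_arm", "body": {"increments": [{"dx":0,"dy":0.7,"dz":0,"roll":0,"grip":1},{"dx":0,"dy":1.5,"dz":0,"roll":0,"grip":1},{"dx":0,"dy":2.3,"dz":0,"roll":0,"grip":1},{"dx":0,"dy":3.1,"dz":0,"roll":0,"grip":1},{"dx":0,"dy":3.9,"dz":0.1,"roll":0,"grip":1},{"dx":0,"dy":4.6,"dz":0.1,"roll":0,"grip":1},{"dx":0,"dy":4.95,"dz":0.1,"roll":0,"grip":1},{"dx":0.5,"dy":4.95,"dz":0.1,"roll":0,"grip":1}]}}

```text
time_s: 5.55
ee_pos: [0.6506, -0.0674, 0.1956]
orientation: [0.255, 0.657, -0.253, 0.663]
contact_force: [0.8, -0.4, 1.1]
finger_gap: 0.003
```

```bash
python3 -c "
from h import *
pp=O+.095*XH
to([pp[0],pp[1],.119],-42.8)
snap('wrist','w5')"
```

```text
t 5.55 pos [ 0.651 -0.067  0.196] F [ 0.8 -0.4  1.1] gap 0.0 j [-0.2   0.55  0.22  1.23  0.    2.11] units [ 1.92 -0.13 -0.08] roll 0.1 jaw -42.2
```

View pics/w5.png

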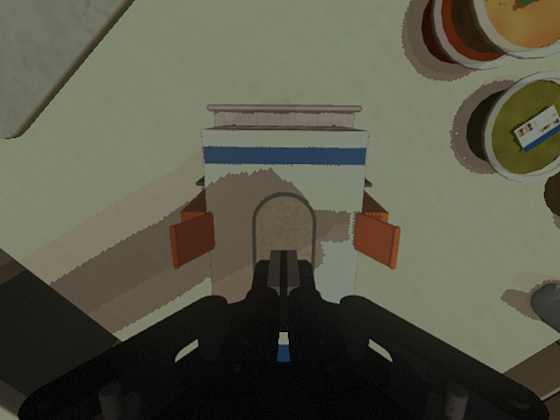

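Both clip noses lie over the carton's edges (px 195,240 and 375,240), and the fingers are centred. Now I'll press down gently.

Call:
{"method": "step_arm", "body": {"increments": [{"dx":0.5,"dy":-0.1,"dz":-0.1,"roll":0,"grip":1},{"dx":1.0,"dy":-0.1,"dz":-0.1,"roll":0,"grip":1},{"dx":1.4,"dy":-0.1,"dz":-0.1,"roll":0,"grip":1},{"dx":1.6,"dy":-0.1,"dz":-0.1,"roll":0,"grip":1},{"dx":1.75,"dy":-0.1,"dz":-0.1,"roll":0,"grip":1},{"dx":1.75,"dy":-0.1,"dz":-0.1,"roll":0,"grip":1}]}}

```text
time_s: 6.1
ee_pos: [0.6396, -0.0701, 0.1212]
orientation: [0.256, 0.66, -0.256, 0.658]
contact_force: [0.2, -0.4, -1.1]
finger_gap: 0.001
```

Call:
{"method": "step_arm", "body": {"increments": [{"dx":0.05,"dy":0,"dz":0,"roll":0,"grip":1},{"dx":0.1,"dy":0,"dz":0,"roll":0,"grip":1},{"dx":0.15,"dy":0,"dz":0,"roll":0,"grip":1},{"dx":0.15,"dy":0,"dz":0,"roll":0,"grip":1}]}}

```text
time_s: 6.43
ee_pos: [0.6415, -0.0703, 0.1191]
orientation: [0.256, 0.658, -0.256, 0.66]
contact_force: [-2.9, 0.0, 8.2]
finger_gap: 0.005
```

Contact came at TCP z = 0.119, so the carton's top is at 0.100, with 8 N pressing. I'll hold briefly and then retreat.

Call:
{"method": "step_arm", "body": {"increments": [{"dx":0.02,"dy":0,"dz":0,"roll":0,"grip":1},{"dx":0.02,"dy":0,"dz":0,"roll":0,"grip":1},{"dx":0.02,"dy":0,"dz":0,"roll":0,"grip":1}]}}

```text
time_s: 6.68
ee_pos: [0.6415, -0.0703, 0.119]
orientation: [0.256, 0.658, -0.256, 0.661]
contact_force: [-3.9, 0.6, 13.1]
finger_gap: 0.003
```

Call:
{"method": "step_arm", "body": {"increments": [{"dx":-0.3,"dy":0,"dz":0,"roll":0,"grip":1},{"dx":-0.9,"dy":0,"dz":0,"roll":0,"grip":1},{"dx":-1.7,"dy":0,"dz":0,"roll":0,"grip":1},{"dx":-2.5,"dy":-0.5,"dz":0,"roll":0,"grip":1},{"dx":-3.3,"dy":-1.3,"dz":0,"roll":0,"grip":1},{"dx":-4.0,"dy":-2.1,"dz":0,"roll":0,"grip":1},{"dx":-4.0,"dy":-2.9,"dz":0,"roll":0,"grip":1},{"dx":-4.0,"dy":-3.7,"dz":0,"roll":0,"grip":1}]}}

```text
time_s: 7.35
ee_pos: [0.5415, -0.1812, 0.2795]
orientation: [0.255, 0.657, -0.256, 0.662]
contact_force: [0.6, -0.4, 0.3]
finger_gap: 0.003
```

Call:
{"method": "step_arm", "body": {"increments": [{"dx":0,"dy":-0.8,"dz":0,"roll":0,"grip":1},{"dx":0,"dy":-1.6,"dz":0,"roll":0,"grip":1},{"dx":0,"dy":-2.0,"dz":0,"roll":0,"grip":1},{"dx":0,"dy":-2.0,"dz":0,"roll":0,"grip":1},{"dx":0,"dy":-2.0,"dz":0,"roll":0,"grip":1}]}}

```text
time_s: 7.77
ee_pos: [0.4867, -0.2391, 0.2764]
orientation: [0.256, 0.658, -0.256, 0.66]
contact_force: [0.3, 1.1, -0.3]
finger_gap: 0.001
```

```bash
python3 -c "
from h import *
to([0.5,-.2,.3],-42.8)
im,d=snap('top','t6');snap('wrist','w6')
P=world('top',d);q=P.reshape(-1,3)-O;X=q@XH;Y=q@YH
m=(abs(Y)<.05)&(q[:,2]>.05)&(q[:,2]<.14)&(X>-.06)&(X<.15)
A=np.c_[X[m],Y[m],np.ones(m.sum())];print('plane',np.linalg.lstsq(A,q[m,2],rcond=None)[0],m.sum(),(abs(P[...,2]-.1)<.01).sum())
"; python3 clips.py top0 t6
```

```text
t 7.7667 pos [ 0.487 -0.239  0.276] F [ 0.3  1.1 -0.3] gap 0.0 j [-0.57  0.3   0.04  1.31  0.    1.74] units [-0.59  0.95 -0.41] roll 0.05 jaw -42.5
plane [0.00035745 0.00386115 0.10073818] 2536 13660
top0 72 318.1 210.6 hx 0.0916 hy 0.0685 0.055 0.0766
top0 98 361.3 192.6 hx 0.0898 hy -0.0667 -0.0751 -0.0567
t6 69 318.0 210.9 hx 0.0897 hy 0.0686 0.0569 0.0766
t6 86 361.6 192.1 hx 0.0914 hy -0.0672 -0.0762 -0.0583
```

View pics/t6.png

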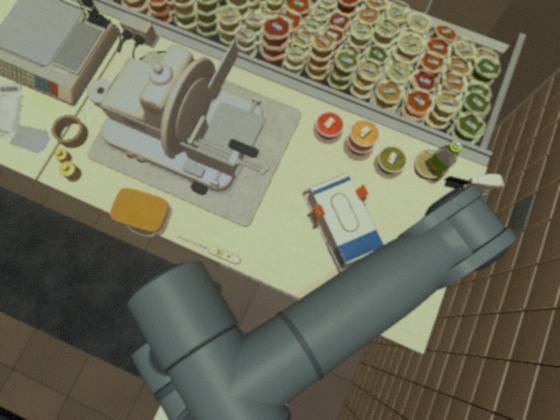

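View pics/w6.png

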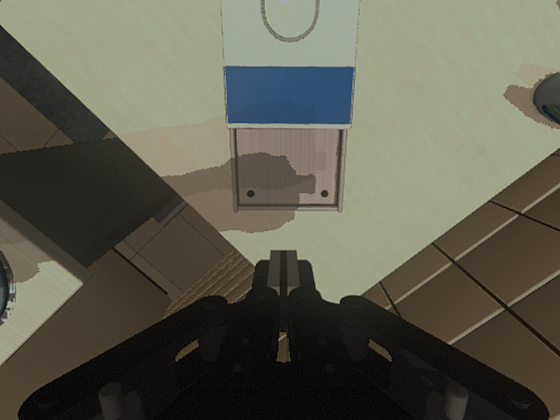

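The carton lies flat and level with its oval (px 343,212) facing up. Both clips are back in their rest position, and the food box (140,210) and thermometer (210,248) haven't moved. The arm is clear of everything, so I'll hand in.

```bash
python3 -c "
from rig import bot
print(bot.sign_off())"
```

```text
the job is handed in; nothing more can be done
None
```

The carton now lies flat in the holder with its oval opening facing up, and both orange clips are back over its edges. I pushed the oval face near the top with the fingers half open until the carton toppled along the holder. I then pressed the top at the press point with about 8 to 13 N and moved the arm clear. I handed in at about 8 s.

- **Carton seated:** a plane fitted to the depth picture puts the top face at about 0.101 m with under 0.5° of tilt. The press met it at about 0.100 m, where it should be when home.
- **Clips:** both matched their rest positions from the first picture to within about 1 mm. They looked seated before the press too, so the press was only to make sure.
- **Bystanders:** the food box and thermometer appear at the same pixels as in the first picture. I judged this by eye and did not measure it.
- **Forces:** the highest reading I saw was about 13–14 N, during the press.

No check failed or disagreed. One move call was refused for leaving out a value, and I repeated it with no effect on the scene.

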